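Find the rocking corner of a drill-stand base and press its shim flat

ROBOT

A 6-joint arm with a two-finger parallel gripper is mounted at the origin on the work surface. World frame = base frame: x ahead of the robot, y to its left, z up, the work surface at z = 0. Lengths are in m, angles in rad, forces in N, time in s.
With the tool pointing down it reaches from about 0.35 to 0.975 m from the base axis. Payload 4.9 kg.
Tool frame: the origin (TCP) lies midway between the tips of the shut fingers; the grasp point (between the pads) lies 19 mm behind it; z points along the fingers, y is the direction in which the jaws open and shut (so a half turn about z gives the same grasp; the last joint's range is limited). The gripper opens to 85 mm and grips with 20 to 120 N. Pads are 22 mm wide; open, the fingers measure 114 mm over their backs; the gripper's body (76 mm by 85 mm) begins 54 mm behind the grasp point. The pads swing forward as they close: fully open they stand 13 mm farther back than shut.
Start: joints at [-1.421, 0.053, 1.613, -0, 1.476, -0.119], TCP at [0.166, -0.603, 0.231] pointing down, gripper open.
Joint ranges: [-3.01, 3.01], [-1.01, 2.22], [0.06, 2.58], [-1.02, 4.17], [0.09, 2.62], [-3.14, 3.14]. Speed limits (rad/s): [2.57, 2.57, 3.14, 3.14, 3.14, 3.14].

INTERFACE

Orientations are given as a unit quaternion [w, x, y, z].
In Python, from plant import manip gives the robot as it stands. The module is installed in compiled form; this text tells all that it offers.
- The arm moves only by the tool move_arm, never from a script. Its argument "rows" is a list of rows, each an object of numbers: "tx", "ty", "tz": the shift along the tool's x, y, z in m; "ax", "ay", "az": the turn, a rotation vector about the tool's x, y, z in degrees; "jaw": the closure in counts, from 0 (fully open) to 255 (shut). In form: [{"tx": .., "ty": .., "tz": .., "ax": .., "ay": .., "az": .., "jaw": ..}, ...]. A call has 1 to 12 rows; each row shifts and turns the pose as measured when the row begins, along the tool's axes as they then stand; what a row does not reach is not made up. A row lasts 1/10 s, in which the tool goes at most 50 mm and 8.59 degrees, less where a joint would pass 70% of its speed; a pose out of reach is approached as far as the arm can. A call with a gripper value outside its range is refused whole. The fingers move at their own pace and stop on an object; the grip force is fixed at half the most. Time passes only in rows, so rows that do not move let the fingers close. It gives the time, the measured TCP pose, the force and the opening at its end, in the units of the state.
- manip.state(): the state, without advancing time (a new reading comes with each control period).
- manip.grab_frame(name): name is "scene" or "top" or "wrist"; returns a dict with "color" (480x640x3 uint8, red, green, blue), "intrinsics" (3x3 intrinsics, pixels), "dist_coeffs" ([k1, k2, p1, p2, k3] as OpenCV has them; the pictures are not rectified), "R" (3x3) and "t" (3): a world point X has camera coordinates R X + t. Camera axes: x right, y down, z forward; pixel columns grow to the right and rows downward; lengths in m; the calibration is good to about 2 mm. A picture is of the moment at which its call begins. There is no depth.
- manip.job_done(): hands the job in, once; it reports no verdict.
The state is a dict: "time": time; "joint_pos": joint angles; "joint_vel": joint speeds; "joint_efforts": joint torques, N m; "tool_pos": TCP position; "tool_rot": TCP orientation; "contact_force": force on the tool from outside, world axes, zero at the start; "ft_torque": the same for the moment, N m; "gripper_width": opening from 0.0 (shut) to 1.0 (fully open).
Only numpy, scipy, OpenCV 4.12 (cv2) and the standard library are available. Lean on these libraries where they do the work, as an engineer would, in place of code of your own. Each camera call takes 0.05 s, during which the arm holds its last target.

TASK

The grey I-shaped drill-stand base rocks: three of its corners stand firm and one gives when pushed. Press down on its corners one by one until you have found the one that gives, then push the brass shim tab sticking out in front of that corner (on its robot side) down until it lies fully flat. Leave the other three shims standing, do not lift or shift the base, leave the chuck, jar and spanner alone, and finish clear of everything.

Things in the scene. Friction and masses are not known exactly. Their poses are not given: they have to be found in the camera images.
- casting: Loose grey I-shaped machine base (of a drill stand), 2.4 kg or so, standing level on four feet on a plywood board. Two crossbars along its y axis, 220 long x 36 wide x 12 thick, centred at x = -65 (near bar) and x = +65 mm (far bar), joined by a spine 70 wide along x that carries a round steel column socket (48 mm across, top 24 mm above the bars). Origin: centre of its underside, 34 mm above the table; +x runs from the near bar to the far bar, +y to the left bar ends, z up.
- corner_near_left (a point): Pressing spot on top of the casting's corner: near bar, left (+y) end, marked by a small bright disc; 46 mm above the table, over the foot. At the loose corner the foot yields to a downward push of 2 to 4 N and sinks by 5 mm, springing back when let go; the three sound corners give less than 1.5 mm even at 15 N. All four look alike.
- corner_near_right (a point): Pressing spot on top of the casting's corner: near bar, right (-y) end, marked by a small bright disc; 46 mm above the table, over the foot. At the loose corner the foot yields to a downward push of 2 to 4 N and sinks by 5 mm, springing back when let go; the three sound corners give less than 1.5 mm even at 15 N. All four look alike.
- corner_far_left (a point): Pressing spot on top of the casting's corner: far bar, left (+y) end, marked by a small bright disc; 46 mm above the table, over the foot. At the loose corner the foot yields to a downward push of 2 to 4 N and sinks by 5 mm, springing back when let go; the three sound corners give less than 1.5 mm even at 15 N. All four look alike.
- corner_far_right (a point): Pressing spot on top of the casting's corner: far bar, right (-y) end, marked by a small bright disc; 46 mm above the table, over the foot. At the loose corner the foot yields to a downward push of 2 to 4 N and sinks by 5 mm, springing back when let go; the three sound corners give less than 1.5 mm even at 15 N. All four look alike.
- shim_near_left (a point): Where to push the shim of the corner at the near bar, left (+y) end: a point fixed to the board, 34 mm above the table, on the tab's top as it will be when flat, 57 mm from the foot's axis towards the casting's -x side. The raised tab's top lies 14 to 20 mm straight above it. The tab turns down with 7 to 11 N here, stays where left, and meets a hard stop when flat.
- shim_near_right (a point): Where to push the shim of the corner at the near bar, right (-y) end: a point fixed to the board, 34 mm above the table, on the tab's top as it will be when flat, 57 mm from the foot's axis towards the casting's -x side. The raised tab's top lies 14 to 20 mm straight above it. The tab turns down with 7 to 11 N here, stays where left, and meets a hard stop when flat.
- shim_far_left (a point): Where to push the shim of the corner at the far bar, left (+y) end: a point fixed to the board, 34 mm above the table, on the tab's top as it will be when flat, 57 mm from the foot's axis towards the casting's -x side. The raised tab's top lies 14 to 20 mm straight above it. The tab turns down with 7 to 11 N here, stays where left, and meets a hard stop when flat.
- shim_far_right (a point): Where to push the shim of the corner at the far bar, right (-y) end: a point fixed to the board, 34 mm above the table, on the tab's top as it will be when flat, 57 mm from the foot's axis towards the casting's -x side. The raised tab's top lies 14 to 20 mm straight above it. The tab turns down with 7 to 11 N here, stays where left, and meets a hard stop when flat.
- loose_foot (a joint): How far the springy foot under the loose corner is pressed down, m: 0 at rest, 0.005 fully down. Which corner it stands under changes from run to run and is not told.
- loose_shim (a joint): Angle of the fork shim that belongs to the loose corner, rad: 0 flat, 0.38 to 0.48 standing up at the start. Each shim is brass, a tab 28 wide sticking out 50 mm from the near (-x) side of its bar, hinged under the bar's edge about the casting's y axis, 36 mm from the pushing point; tip some 53 mm above the table at the start. Flat, its fork carries the corner from below.
- shim_b (a joint): Angle of the fork shim of one of the three sound corners (which one is not told), rad: 0 flat, 0.38 to 0.48 standing up at the start.
- shim_c (a joint): Angle of the fork shim of one of the three sound corners (which one is not told), rad: 0 flat, 0.38 to 0.48 standing up at the start.
- shim_d (a joint): Angle of the fork shim of one of the three sound corners (which one is not told), rad: 0 flat, 0.38 to 0.48 standing up at the start.
- chuck: Loose dark steel drill chuck, 36 mm across, 50 tall, standing on the board beyond the far bar; origin at the centre of its underside, z up. Bystander.
- tub: Loose jar of screws with black cap, 60 mm across, 75 tall, standing to the left; origin at the centre of its underside. Bystander.
- spanner: Loose spanner, 170 long, lying to the right along its own x axis. Bystander.

How it is judged:
By the outcome, as a careful person would: the job done as asked, in the order asked, and still so for the second after the job is handed in, with the robot touching nothing.
It also fails if it takes over 51 s, if anything falls off the work surface, if the arm or the gripper's body presses on something with over 40 N, if the wrist force passes 120 N, or if a joint passes its speed limit or range.

## Working session

There is one attempt and no reset: what is moved stays moved. The work goes in short steps, Python scripts to look and compute and a tool call to move; the robot and the scene stay as the last step left them, time stands still between calls to the robot, and variables do not carry over. Pictures are saved under pics/ and viewed, and the job is handed in when it is done.

Besides the shell and the picture viewer there is one more tool, called after ">>>" as name([rows], argument=value, ...), one row to a line, values as JSON. move_arm: Moves the arm, as the interface text tells. Its arguments: {"type":"object","properties":{"rows":{"type":"array"}},"required":["rows"]}

```bash
mkdir -p pics; python3 - <<'E'
from plant import manip
import cv2
s=manip.state()
for k,v in s.items(): print(k,v)
for n in ["scene","top"]:
    f=manip.grab_frame(n)
    cv2.imwrite(f"pics/{n}0.png",f["color"][:,:,::-1])
    print(n,f["intrinsics"],f["dist_coeffs"],f["R"],f["t"])
E
```

```text
time 0.0
joint_pos [-1.42096848e+00  5.33541872e-02  1.61428917e+00 -3.89159440e-05
  1.47600517e+00 -1.18998979e-01]
joint_vel [ 0.00227607 -0.00096305  0.00158199  0.00012841  0.0007477   0.00145589]
joint_efforts [ 1.99771762e-05 -3.93683231e+01 -3.70174563e+01 -8.63173204e-05
  7.13426038e-03  4.31440526e-06]
tool_pos [ 0.16589711 -0.60193351  0.23006756]
tool_rot [-1.02751797e-03  9.90979337e-01  1.34010811e-01 -3.52108787e-05]
contact_force [-0.2376094   0.27604188 -0.73676505]
ft_torque [-0.02207476  0.02082308 -0.02753265]
gripper_width 1.0007648615214344
scene [[450.6529519    0.         319.90202999]
 [  0.         450.6529519  237.04705043]
 [  0.           0.           1.        ]] [-0.10165708  0.          0.          0.          0.        ] [[-0.73769783  0.67501939 -0.01227726]
 [ 0.50426834  0.5388181  -0.67482479]
 [-0.44890461 -0.50400782 -0.73787585]] [ 0.42481517 -0.24768039  1.40507968]
top [[596.04681631   0.         323.25217926]
 [  0.         596.04681631 243.98634013]
 [  0.           0.           1.        ]] [-0.02185853  0.          0.          0.          0.        ] [[-0.02381201 -0.99969735 -0.00618045]
 [-0.99693154  0.02420635 -0.07444168]
 [ 0.07456876  0.00438888 -0.99720622]] [0.01198805 0.61009534 1.23186406]
```

View pics/scene0.png

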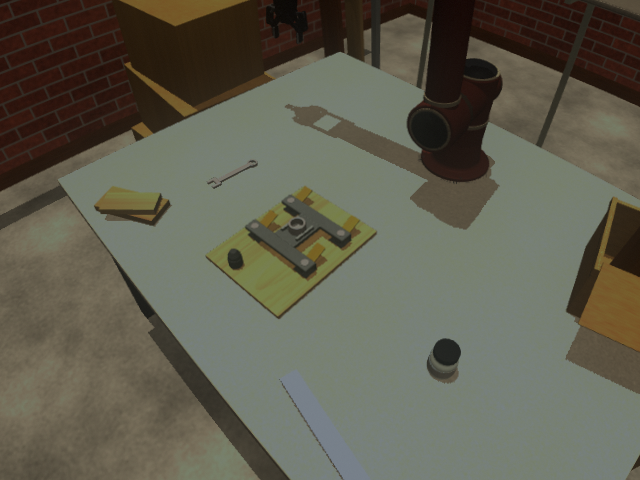

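View pics/top0.png

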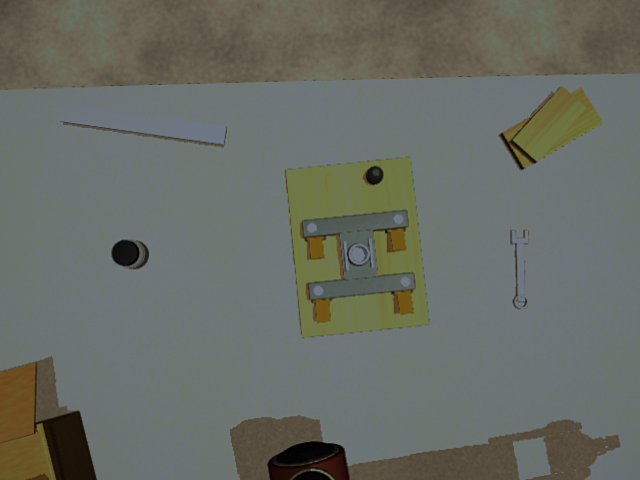

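The top picture shows the casting on the board. Its discs are near (312,228), (400,219), (318,291) and (408,282), and the orange tabs are below each one (image-down is robot side). Next I'll refine these and triangulate them with the scene view.

```bash
cat > h.py <<'E'
import numpy as np, cv2
from plant import manip
def und(f,p):
    return cv2.undistortPoints(np.array(p,float).reshape(-1,1,2),f["intrinsics"],np.array(f["dist_coeffs"]))[:,0]
def rays(f,p):
    n=und(f,p); R=np.array(f["R"]);t=np.array(f["t"])
    d=np.c_[n,np.ones(len(n))]@R; return -R.T@t,d
def plane(f,p,z):
    c,d=rays(f,p); return c+d*((z-c[2])/d[:,2])[:,None]
def tri(f1,p1,f2,p2):
    P=[np.c_[f["R"],np.array(f["t"])] for f in (f1,f2)]
    X=cv2.triangulatePoints(P[0],P[1],und(f1,p1).T,und(f2,p2).T); return (X[:3]/X[3]).T
def proj(f,X):
    r,_=cv2.Rodrigues(np.array(f["R"]));return cv2.projectPoints(np.array(X,float).reshape(-1,1,3),r,np.array(f["t"]),f["intrinsics"],np.array(f["dist_coeffs"]))[0][:,0]
E
python3 - <<'E'
from h import *
ft=manip.grab_frame("top");fs=manip.grab_frame("scene")
for n,f,(a,b,c,d) in (("top",ft,(275,435,150,345)),("scene",fs,(200,385,175,315))):
    im=f["color"][c:d,a:b,::-1]
    cv2.imwrite(f"pics/{n}z.png",cv2.resize(im,None,fx=3 if n=="top" else 4,fy=3 if n=="top" else 4,interpolation=cv2.INTER_CUBIC))
def disc(f,g,r=8):
    im=f["color"].astype(float); x,y=g
    s=im[y-r:y+r+1,x-r:x+r+1]; b=s[...,2]  # blue bright (brass/wood are low)
    m=(b>(b.max()+np.median(b))/2).astype(np.uint8)
    n,l,st,ce=cv2.connectedComponentsWithStats(m)
    k=1+np.argmax(st[1:,4]); return ce[k]+[x-r,y-r],st[k,4]
gt=[(318,291),(408,282),(312,228),(400,219)]
P=[disc(ft,g)for g in gt]; print(P)
pt=[p[0] for p in P]
W=plane(ft,pt,.046);print(W)
print("sc pred",proj(fs,W))
S=[disc(fs,tuple(np.round(q).astype(int)),5) for q in proj(fs,W)];print(S)
print(tri(ft,pt,fs,[q[0] for q in S]))
E
```

```text
[(array([317.92857143, 290.18571429]), np.int32(70)), (array([405.09859155, 281.09859155]), np.int32(71)), (array([311.54054054, 227.41891892]), np.int32(74)), (array([398.16176471, 218.75      ]), np.int32(68))]
[[ 0.51358857  0.01041397  0.046     ]
 [ 0.52790874 -0.16916029  0.046     ]
 [ 0.64344727  0.02063679  0.046     ]
 [ 0.65711388 -0.15917415  0.046     ]]
sc pred [[340.69923637 231.44181294]
 [290.6026625  198.78211746]
 [304.5672115  260.94599449]
 [254.59736298 224.16608282]]
[(array([340.4375, 232.25  ]), np.int32(32)), (array([290.45, 199.65]), np.int32(20)), (array([304.25      , 261.83333333]), np.int32(36)), (array([254.18518519, 224.96296296]), np.int32(27))]
[[ 0.513805    0.0102357   0.04302968]
 [ 0.52805445 -0.16971998  0.0425074 ]
 [ 0.64401167  0.02047756  0.0429782 ]
 [ 0.65781721 -0.15983763  0.04300319]]
```

View pics/topz.png

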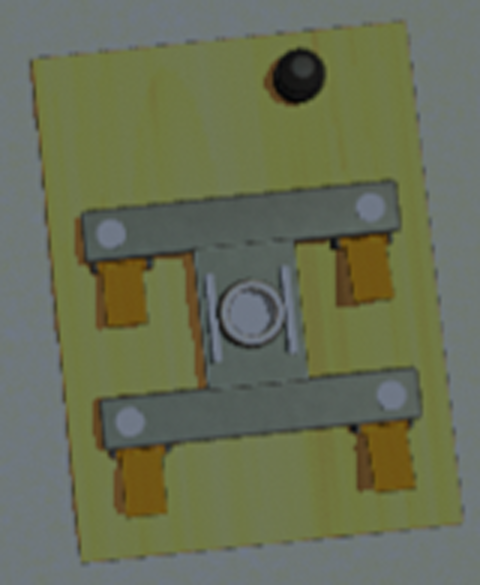

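View pics/scenez.png

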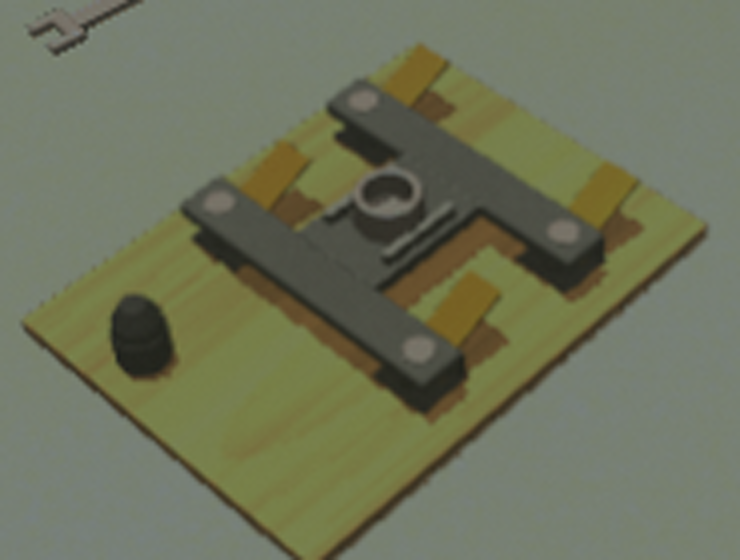

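All four discs triangulate to a consistent height: 43 mm against the stated 46, with spacing 130 × 180 mm as it must be. The casting is yawed about 4.5°. I'll shut the jaws and align the tool yaw.

>>> move_arm([
  {"az": 5.5, "jaw": 255},
  {"az": 5.5, "jaw": 255},
  {"jaw": 255},
])

```text
schema error: expected keys tx, ty, tz, ax, ay, az, jaw
```

```bash
cat > go.py <<'E'
import sys
from h import *
from scipy.spatial.transform import Rotation as Ro
C=dict(nl=(.5137,.0103),nr=(.5280,-.1694),fl=(.6437,.0205),fr=(.6574,-.1595))
y=np.deg2rad(4.5)
for k in list(C): C["s"+k]=tuple(np.array(C[k])-.057*np.array([np.cos(y),np.sin(y)]))
s=manip.state();q=s["tool_rot"];R=Ro.from_quat([q[1],q[2],q[3],q[0]])
p=np.array(s["tool_pos"])
print(s["time"],p,s["contact_force"],s["gripper_width"]);print("x axis yaw",np.degrees(np.arctan2(*R.as_matrix()[1::-1,0])),"z",R.as_matrix()[:,2])
for k in C: print(k,np.round(C[k],4),"tool shift to it",np.round(R.inv().apply(np.r_[C[k],float(sys.argv[1])]-p),4))
E
python3 go.py .07
```

```text
0.2 [ 0.16593109 -0.60216531  0.2305103 ] [-0.77603964  0.0847762  -0.70444095] 0.9974144618220808
x axis yaw 15.403731668395183 z [-2.29607398e-04  1.27975198e-03 -9.99999155e-01]
nl [0.5137 0.0103] tool shift to it [ 0.4979 -0.4979  0.1612]
nr [ 0.528  -0.1694] tool shift to it [ 0.464  -0.3208  0.161 ]
fl [0.6437 0.0205] tool shift to it [ 0.626  -0.4732  0.1612]
fr [ 0.6574 -0.1595] tool shift to it [ 0.5914 -0.296   0.161 ]
snl [0.4569 0.0058] tool shift to it [ 0.442  -0.5087  0.1612]
snr [ 0.4712 -0.1739] tool shift to it [ 0.408  -0.3316  0.161 ]
sfl [0.5869 0.016 ] tool shift to it [ 0.57   -0.484   0.1612]
sfr [ 0.6006 -0.164 ] tool shift to it [ 0.5354 -0.3068  0.161 ]
```

>>> move_arm([
  {"tx": 0.03, "ty": -0.02, "tz": 0, "ax": 0, "ay": 0, "az": 5.5, "jaw": 255},
  {"tx": 0.03, "ty": -0.02, "tz": 0, "ax": 0, "ay": 0, "az": 5.5, "jaw": 255},
  {"tx": 0.04, "ty": -0.02, "tz": 0, "ax": 0, "ay": 0, "az": 0, "jaw": 255},
  {"tx": 0.04, "ty": -0.02, "tz": 0, "ax": 0, "ay": 0, "az": 0, "jaw": 255},
  {"tx": 0.04, "ty": -0.02, "tz": 0, "ax": 0, "ay": 0, "az": 0, "jaw": 255},
  {"tx": 0.04, "ty": -0.02, "tz": 0, "ax": 0, "ay": 0, "az": 0, "jaw": 255},
  {"tx": 0.0, "ty": 0, "tz": 0, "ax": 0, "ay": 0, "az": 0, "jaw": 255},
])

```text
time: 0.9
tool_pos: [0.3751, -0.4545, 0.2284]
tool_rot: [-0.002, 0.999, 0.032, -0.0]
contact_force: [-0.6, -0.5, -0.5]
gripper_width: -0.001
```

```bash
python3 go.py .07
```

```text
0.9 [ 0.37514252 -0.45448862  0.22844601] [-0.60416425 -0.47789127 -0.4780849 ] -0.001093846069430602
x axis yaw 3.6240386310853943 z [-5.49253455e-04  3.49169968e-03 -9.99993753e-01]
nl [0.5137 0.0103] tool shift to it [ 0.1677 -0.4545  0.16  ]
nr [ 0.528  -0.1694] tool shift to it [ 0.1706 -0.2743  0.1594]
fl [0.6437 0.0205] tool shift to it [ 0.2981 -0.4565  0.16  ]
fr [ 0.6574 -0.1595] tool shift to it [ 0.3004 -0.276   0.1593]
snl [0.4569 0.0058] tool shift to it [ 0.1107 -0.4537  0.16  ]
snr [ 0.4712 -0.1739] tool shift to it [ 0.1136 -0.2734  0.1594]
sfl [0.5869 0.016 ] tool shift to it [ 0.2411 -0.4556  0.16  ]
sfr [ 0.6006 -0.164 ] tool shift to it [ 0.2434 -0.2751  0.1593]
```

To above near-right.

>>> move_arm([
  {"tx": 0.03, "ty": -0.04, "tz": 0, "ax": 0, "ay": 0, "az": -0.9, "jaw": 255},
  {"tx": 0.03, "ty": -0.04, "tz": 0, "ax": 0, "ay": 0, "az": 0, "jaw": 255},
  {"tx": 0.03, "ty": -0.04, "tz": 0.02, "ax": 0, "ay": 0, "az": 0, "jaw": 255},
  {"tx": 0.03, "ty": -0.04, "tz": 0.02, "ax": 0, "ay": 0, "az": 0, "jaw": 255},
  {"tx": 0.02, "ty": -0.04, "tz": 0.02, "ax": 0, "ay": 0, "az": 0, "jaw": 255},
  {"tx": 0.02, "ty": -0.04, "tz": 0.02, "ax": 0, "ay": 0, "az": 0, "jaw": 255},
  {"tx": 0.01, "ty": -0.03, "tz": 0.02, "ax": 0, "ay": 0, "az": 0, "jaw": 255},
  {"tx": 0.0, "ty": 0, "tz": 0, "ax": 0, "ay": 0, "az": 0, "jaw": 255},
])

```text
time: 1.7
tool_pos: [0.5206, -0.1764, 0.1281]
tool_rot: [0.001, 0.999, 0.038, -0.0]
contact_force: [0.2, 0.3, -0.5]
gripper_width: 0.003
```

```bash
python3 go.py .055
```

```text
1.7 [ 0.52060031 -0.17636028  0.12812814] [ 0.19133612  0.31394698 -0.52735638] 0.0029053087708867933
x axis yaw 4.343297971382128 z [-4.61941077e-04 -1.54225331e-03 -9.99998704e-01]
nl [0.5137 0.0103] tool shift to it [ 0.0073 -0.1868  0.0728]
nr [ 0.528  -0.1694] tool shift to it [ 0.0079 -0.0065  0.0731]
fl [0.6437 0.0205] tool shift to it [ 0.1377 -0.1871  0.0728]
fr [ 0.6574 -0.1595] tool shift to it [ 0.1377 -0.0066  0.073 ]
snl [0.4569 0.0058] tool shift to it [-0.0497 -0.1866  0.0729]
snr [ 0.4712 -0.1739] tool shift to it [-0.0491 -0.0063  0.0731]
sfl [0.5869 0.016 ] tool shift to it [ 0.0807 -0.1869  0.0728]
sfr [ 0.6006 -0.164 ] tool shift to it [ 0.0807 -0.0064  0.0731]
```

>>> move_arm([
  {"tx": 0.008, "ty": -0.007, "tz": 0.03, "ax": 0, "ay": 0, "az": 0, "jaw": 255},
  {"tx": 0.0, "ty": 0, "tz": 0.03, "ax": 0, "ay": 0, "az": 0, "jaw": 255},
  {"tx": 0.0, "ty": 0, "tz": 0.01, "ax": 0, "ay": 0, "az": 0, "jaw": 255},
  {"tx": 0.0, "ty": 0, "tz": 0, "ax": 0, "ay": 0, "az": 0, "jaw": 255},
])

```text
time: 2.1
tool_pos: [0.5292, -0.1722, 0.0587]
tool_rot: [0.003, 0.999, 0.038, 0.001]
contact_force: [0.6, -0.2, 0.2]
gripper_width: 0.004
```

```bash
python3 go.py .046; python3 - <<'E'
from h import *
f=manip.grab_frame("scene");cv2.imwrite("pics/s1.png",cv2.resize(f["color"][150:320,180:400,::-1],None,fx=3.5,fy=3.5))
E
```

```text
2.1 [ 0.5291515  -0.17218903  0.05868557] [ 0.56017377 -0.16756165  0.17688932] 0.0035334043848669703
x axis yaw 4.341371860467572 z [ 0.00261026 -0.00542615 -0.99998187]
nl [0.5137 0.0103] tool shift to it [-0.0016 -0.1832  0.0117]
nr [ 0.528  -0.1694] tool shift to it [-0.001  -0.0029  0.0127]
fl [0.6437 0.0205] tool shift to it [ 0.1288 -0.1835  0.0119]
fr [ 0.6574 -0.1595] tool shift to it [ 0.1288 -0.003   0.013 ]
snl [0.4569 0.0058] tool shift to it [-0.0586 -0.183   0.0115]
snr [ 0.4712 -0.1739] tool shift to it [-0.058  -0.0028  0.0125]
sfl [0.5869 0.016 ] tool shift to it [ 0.0718 -0.1834  0.0118]
sfr [ 0.6006 -0.164 ] tool shift to it [ 0.0718 -0.0029  0.0128]
```

View pics/s1.png

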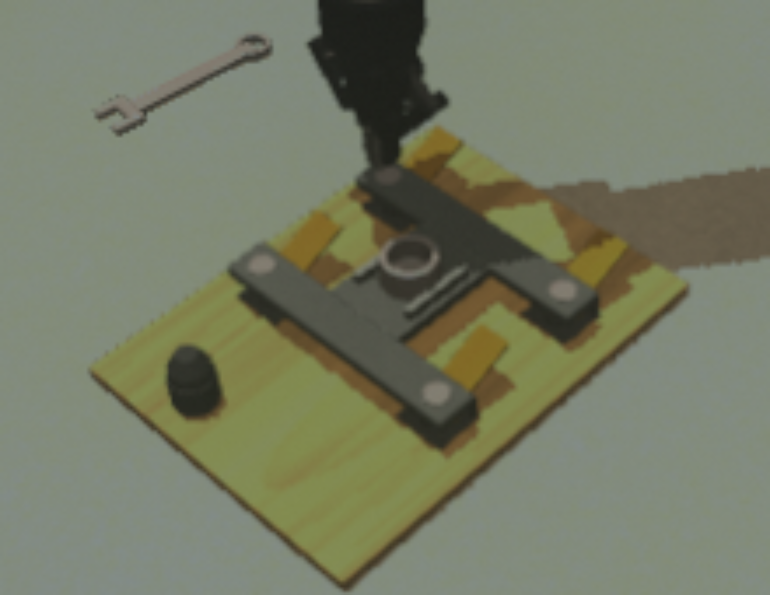

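The shut fingertips at (382,160) stand just above the near-right disc at (388,175). I'll press gently from here.

>>> move_arm([
  {"tx": 0, "ty": -0.003, "tz": 0.004, "ax": 0, "ay": 0, "az": 0, "jaw": 255},
  {"tx": 0, "ty": 0, "tz": 0.004, "ax": 0, "ay": 0, "az": 0, "jaw": 255},
  {"tx": 0, "ty": 0, "tz": 0.001, "ax": 0, "ay": 0, "az": 0, "jaw": 255},
])

```text
time: 2.45
tool_pos: [0.5317, -0.172, 0.0545]
tool_rot: [0.005, 0.999, 0.037, 0.005]
contact_force: [-0.5, -0.3, -0.8]
gripper_width: -0.005
```

>>> move_arm([
  {"tx": 0, "ty": 0, "tz": 0.001, "ax": 0, "ay": 0, "az": 0, "jaw": 255},
  {"tx": 0, "ty": 0, "tz": 0.001, "ax": 0, "ay": 0, "az": 0, "jaw": 255},
])

```text
time: 2.65
tool_pos: [0.5326, -0.1725, 0.0537]
tool_rot: [0.005, 0.999, 0.037, 0.006]
contact_force: [0.3, -0.2, -0.4]
gripper_width: -0.0
```

>>> move_arm([
  {"tx": 0, "ty": 0, "tz": 0.001, "ax": 0, "ay": 0, "az": 0, "jaw": 255},
])

```text
time: 2.75
tool_pos: [0.5328, -0.1726, 0.053]
tool_rot: [0.006, 0.999, 0.037, 0.006]
contact_force: [0.4, -0.3, -0.1]
gripper_width: -0.0
```

>>> move_arm([
  {"tx": 0, "ty": 0, "tz": 0.001, "ax": 0, "ay": 0, "az": 0, "jaw": 255},
])

```text
time: 2.85
tool_pos: [0.5329, -0.1727, 0.052]
tool_rot: [0.006, 0.999, 0.037, 0.006]
contact_force: [-0.8, -0.3, -0.4]
gripper_width: 0.001
```

```bash
cat >> go.py <<'E'
D=np.array([[np.cos(y),np.sin(y),0],[np.sin(y),-np.cos(y),0],[0,0,-1]]).T
print("turn to level, deg",np.round(np.degrees((R.inv()*Ro.from_matrix(D)).as_rotvec()),2))
E
python3 go.py .046 | egrep "^(nr|turn)"
```

```text
nr [ 0.528  -0.1694] tool shift to it [-0.0047 -0.0037  0.0059]
turn to level, deg [ 0.68 -0.7  -0.27]
```

>>> move_arm([
  {"tx": -0.005, "ty": -0.004, "tz": 0, "ax": 0.7, "ay": -0.7, "az": 0, "jaw": 255},
  {"tx": 0, "ty": 0, "tz": 0.002, "ax": 0, "ay": 0, "az": 0, "jaw": 255},
])

```text
time: 3.05
tool_pos: [0.5273, -0.1687, 0.0499]
tool_rot: [-0.001, 0.999, 0.037, -0.0]
contact_force: [0.1, -1.1, -0.0]
gripper_width: 0.001
```

```bash
python3 go.py .046 | egrep "^(nr|turn|[0-9])"
```

```text
3.05 [ 0.52730928 -0.16872658  0.04994638] [ 0.08603994 -1.11322183 -0.04194475] 0.001139976481468184
nr [ 0.528  -0.1694] tool shift to it [0.0006 0.0007 0.0039]
turn to level, deg [-0.08  0.05 -0.27]
```

>>> move_arm([
  {"tx": 0, "ty": 0, "tz": 0.002, "ax": 0, "ay": 0, "az": 0, "jaw": 255},
])

```text
time: 3.15
tool_pos: [0.5272, -0.1687, 0.0478]
tool_rot: [-0.001, 0.999, 0.037, -0.0]
contact_force: [-0.8, -0.5, -0.3]
gripper_width: -0.002
```

>>> move_arm([
  {"tx": 0, "ty": 0, "tz": 0.0015, "ax": 0, "ay": 0, "az": 0, "jaw": 255},
])

```text
time: 3.25
tool_pos: [0.5271, -0.1686, 0.046]
tool_rot: [-0.001, 0.999, 0.037, -0.001]
contact_force: [-0.7, 0.3, 8.4]
gripper_width: -0.002
```

>>> move_arm([
  {"tx": 0, "ty": 0, "tz": 0.0015, "ax": 0, "ay": 0, "az": 0, "jaw": 255},
])

```text
time: 3.35
tool_pos: [0.5272, -0.1686, 0.0459]
tool_rot: [-0.001, 0.999, 0.037, -0.001]
contact_force: [-7.7, 2.7, 18.3]
gripper_width: -0.001
```

>>> move_arm([
  {"tx": 0, "ty": 0, "tz": 0.0015, "ax": 0, "ay": 0, "az": 0, "jaw": 255},
])

```text
time: 3.45
tool_pos: [0.5271, -0.1686, 0.046]
tool_rot: [-0.001, 0.999, 0.037, -0.002]
contact_force: [-5.6, 2.1, 9.8]
gripper_width: 0.003
```

Near-right is firm: 18 N at z = 45.9 mm. Next is near-left.

>>> move_arm([
  {"tx": 0, "ty": 0, "tz": -0.02, "ax": 0, "ay": 0, "az": 0, "jaw": 255},
  {"tx": 0, "ty": -0.03, "tz": -0.02, "ax": 0, "ay": 0, "az": 0, "jaw": 255},
  {"tx": 0, "ty": -0.04, "tz": 0, "ax": 0, "ay": 0, "az": 0, "jaw": 255},
  {"tx": 0, "ty": -0.04, "tz": 0, "ax": 0, "ay": 0, "az": 0, "jaw": 255},
  {"tx": 0, "ty": -0.04, "tz": 0, "ax": 0, "ay": 0, "az": 0, "jaw": 255},
  {"tx": 0, "ty": -0.03, "tz": 0, "ax": 0, "ay": 0, "az": 0, "jaw": 255},
  {"tx": 0, "ty": 0, "tz": 0, "ax": 0, "ay": 0, "az": 0, "jaw": 255},
])

```text
time: 4.15
tool_pos: [0.515, 0.0155, 0.0893]
tool_rot: [-0.001, 0.999, 0.035, -0.0]
contact_force: [-0.2, 0.3, -0.3]
gripper_width: 0.001
```

```bash
python3 go.py .050 | egrep "^(nl|turn|[0-9])"
```

```text
4.15 [0.51501576 0.01549971 0.08927235] [-0.17708781  0.27739281 -0.29830883] 0.0012831998279593576
nl [0.5137 0.0103] tool shift to it [-0.0017  0.0052  0.0393]
turn to level, deg [-0.14 -0.   -0.49]
```

>>> move_arm([
  {"tx": -0.002, "ty": 0.005, "tz": 0.02, "ax": 0, "ay": 0, "az": 0, "jaw": 255},
  {"tx": 0, "ty": 0, "tz": 0.013, "ax": 0, "ay": 0, "az": 0, "jaw": 255},
  {"tx": 0, "ty": 0, "tz": 0, "ax": 0, "ay": 0, "az": 0, "jaw": 255},
])

```text
time: 4.45
tool_pos: [0.5142, 0.0104, 0.0559]
tool_rot: [-0.001, 0.999, 0.036, 0.001]
contact_force: [-0.4, -1.3, 0.4]
gripper_width: 0.001
```

```bash
python3 go.py .048 | egrep "^(nl|turn|[0-9])"
```

```text
4.45 [0.51419268 0.01037415 0.05586631] [-0.40267807 -1.2762926   0.40537444] 0.0010452758501101219
nl [0.5137 0.0103] tool shift to it [-0.0005  0.      0.0079]
turn to level, deg [-0.07 -0.12 -0.37]
```

>>> move_arm([
  {"tx": 0, "ty": 0, "tz": 0.004, "ax": 0, "ay": 0, "az": 0, "jaw": 255},
  {"tx": 0, "ty": 0, "tz": 0.003, "ax": 0, "ay": 0, "az": 0, "jaw": 255},
])

```text
time: 4.65
tool_pos: [0.5148, 0.0094, 0.0489]
tool_rot: [-0.001, 0.999, 0.035, 0.001]
contact_force: [-0.6, -0.3, 0.1]
gripper_width: -0.002
```

>>> move_arm([
  {"tx": 0, "ty": 0, "tz": 0.0015, "ax": 0, "ay": 0, "az": 0, "jaw": 255},
])

```text
time: 4.75
tool_pos: [0.5151, 0.009, 0.0475]
tool_rot: [-0.001, 0.999, 0.035, 0.001]
contact_force: [-0.2, 0.4, 0.0]
gripper_width: 0.001
```

>>> move_arm([
  {"tx": 0, "ty": 0, "tz": 0.0015, "ax": 0, "ay": 0, "az": 0, "jaw": 255},
])

```text
time: 4.85
tool_pos: [0.5154, 0.0088, 0.0461]
tool_rot: [-0.0, 0.999, 0.035, 0.002]
contact_force: [-0.5, -0.2, -1.2]
gripper_width: -0.002
```

>>> move_arm([
  {"tx": 0, "ty": 0, "tz": 0.0015, "ax": 0, "ay": 0, "az": 0, "jaw": 255},
])

```text
time: 4.95
tool_pos: [0.5155, 0.0088, 0.0459]
tool_rot: [-0.001, 0.999, 0.035, 0.001]
contact_force: [-7.2, 2.0, 13.9]
gripper_width: 0.002
```

Near-left is firm too: 14 N with no sinking. Next is far-left.

>>> move_arm([
  {"tx": 0, "ty": 0, "tz": -0.02, "ax": 0, "ay": 0, "az": 0, "jaw": 255},
  {"tx": 0.03, "ty": 0, "tz": -0.015, "ax": 0, "ay": 0, "az": 0, "jaw": 255},
  {"tx": 0.03, "ty": 0, "tz": 0, "ax": 0, "ay": 0, "az": 0, "jaw": 255},
  {"tx": 0.03, "ty": 0, "tz": 0, "ax": 0, "ay": 0, "az": 0, "jaw": 255},
  {"tx": 0.03, "ty": 0, "tz": 0, "ax": 0, "ay": 0, "az": 0, "jaw": 255},
  {"tx": 0, "ty": 0, "tz": 0, "ax": 0, "ay": 0, "az": 0, "jaw": 255},
])

```text
time: 5.55
tool_pos: [0.6397, 0.0172, 0.0839]
tool_rot: [-0.0, 0.999, 0.034, 0.003]
contact_force: [-0.3, 0.3, 1.4]
gripper_width: 0.002
```

```bash
python3 go.py .050 | egrep "^(fl|turn|[0-9])"
```

```text
5.55 [0.63967748 0.01715576 0.08388966] [-0.3171251   0.25966245  1.44833473] 0.002195754441604994
fl [0.6437 0.0205] tool shift to it [ 0.0041 -0.003   0.0339]
turn to level, deg [-0.04 -0.3  -0.56]
```

>>> move_arm([
  {"tx": 0.003, "ty": -0.004, "tz": 0.02, "ax": 0, "ay": -0.3, "az": -0.6, "jaw": 255},
  {"tx": 0, "ty": 0, "tz": 0.012, "ax": 0, "ay": 0, "az": 0, "jaw": 255},
  {"tx": 0, "ty": 0, "tz": 0.003, "ax": 0, "ay": 0, "az": 0, "jaw": 255},
])

```text
time: 5.85
tool_pos: [0.6433, 0.0212, 0.0491]
tool_rot: [-0.0, 0.999, 0.04, 0.001]
contact_force: [0.4, -0.4, -0.0]
gripper_width: -0.001
```

>>> move_arm([
  {"tx": 0, "ty": 0, "tz": 0.0015, "ax": 0, "ay": 0, "az": 0, "jaw": 255},
])

```text
time: 5.95
tool_pos: [0.6424, 0.0211, 0.047]
tool_rot: [-0.0, 0.999, 0.04, 0.0]
contact_force: [-0.1, -0.7, 0.5]
gripper_width: 0.003
```

>>> move_arm([
  {"tx": 0, "ty": 0, "tz": 0.0015, "ax": 0, "ay": 0, "az": 0, "jaw": 255},
])

```text
time: 6.05
tool_pos: [0.642, 0.021, 0.046]
tool_rot: [-0.0, 0.999, 0.04, 0.0]
contact_force: [-2.2, 1.2, 7.3]
gripper_width: 0.001
```

>>> move_arm([
  {"tx": 0, "ty": 0, "tz": 0.0015, "ax": 0, "ay": 0, "az": 0, "jaw": 255},
])

```text
time: 6.15
tool_pos: [0.6421, 0.021, 0.046]
tool_rot: [-0.0, 0.999, 0.04, 0.0]
contact_force: [-3.3, 1.0, 8.4]
gripper_width: 0.002
```

>>> move_arm([
  {"tx": 0, "ty": 0, "tz": 0.0025, "ax": 0, "ay": 0, "az": 0, "jaw": 255},
])

```text
time: 6.25
tool_pos: [0.6421, 0.0211, 0.046]
tool_rot: [-0.0, 0.999, 0.039, 0.0]
contact_force: [-7.7, 0.2, 12.8]
gripper_width: 0.003
```

>>> move_arm([
  {"tx": 0, "ty": 0, "tz": -0.02, "ax": 0, "ay": 0, "az": 0, "jaw": 255},
  {"tx": 0, "ty": 0.03, "tz": -0.02, "ax": 0, "ay": 0, "az": 0, "jaw": 255},
  {"tx": 0, "ty": 0.04, "tz": 0, "ax": 0, "ay": 0, "az": 0, "jaw": 255},
  {"tx": 0, "ty": 0.04, "tz": 0, "ax": 0, "ay": 0, "az": 0, "jaw": 255},
  {"tx": 0, "ty": 0.04, "tz": 0, "ax": 0, "ay": 0, "az": 0, "jaw": 255},
  {"tx": 0, "ty": 0.025, "tz": 0, "ax": 0, "ay": 0, "az": 0, "jaw": 255},
  {"tx": 0, "ty": 0, "tz": 0, "ax": 0, "ay": 0, "az": 0, "jaw": 255},
])

```text
time: 6.95
tool_pos: [0.6576, -0.1597, 0.0944]
tool_rot: [0.002, 0.999, 0.041, 0.005]
contact_force: [-0.3, 0.3, -0.3]
gripper_width: -0.001
```

```bash
python3 go.py .050 | egrep "^(fr|turn|[0-9])"
```

```text
6.95 [ 0.65759229 -0.15967398  0.09444995] [-0.2958445   0.32406781 -0.26228583] -0.0006315759929769482
fr [ 0.6574 -0.1595] tool shift to it [-0.0006 -0.0004  0.0444]
turn to level, deg [ 0.21 -0.53  0.19]
```

>>> move_arm([
  {"tx": 0, "ty": 0, "tz": 0.02, "ax": 0.2, "ay": -0.5, "az": 0, "jaw": 255},
  {"tx": 0, "ty": 0, "tz": 0.02, "ax": 0, "ay": 0, "az": 0, "jaw": 255},
  {"tx": 0, "ty": 0, "tz": 0.003, "ax": 0, "ay": 0, "az": 0, "jaw": 255},
])

```text
time: 7.25
tool_pos: [0.6581, -0.1588, 0.0502]
tool_rot: [0.0, 0.999, 0.041, 0.001]
contact_force: [-0.6, -0.5, 0.2]
gripper_width: 0.003
```

```bash
python3 go.py .046 | egrep "^(fr|turn|[0-9])"
```

```text
7.25 [ 0.65808001 -0.15882119  0.05020035] [-0.55902225 -0.46180341  0.22639877] 0.0031790911110941345
fr [ 0.6574 -0.1595] tool shift to it [-0.0007  0.0006  0.0042]
turn to level, deg [ 0.01 -0.13  0.17]
```

>>> move_arm([
  {"tx": 0, "ty": 0, "tz": 0.002, "ax": 0, "ay": 0, "az": 0, "jaw": 255},
])

```text
time: 7.35
tool_pos: [0.6575, -0.1576, 0.0469]
tool_rot: [-0.0, 0.999, 0.041, 0.0]
contact_force: [0.2, -0.8, 0.4]
gripper_width: 0.003
```

>>> move_arm([
  {"tx": 0, "ty": 0, "tz": 0.0015, "ax": 0, "ay": 0, "az": 0, "jaw": 255},
])

```text
time: 7.45
tool_pos: [0.6573, -0.157, 0.0451]
tool_rot: [-0.0, 0.999, 0.042, -0.0]
contact_force: [-1.5, -1.4, 3.0]
gripper_width: -0.004
```

>>> move_arm([
  {"tx": 0, "ty": 0, "tz": 0.0015, "ax": 0, "ay": 0, "az": 0, "jaw": 255},
])

```text
time: 7.55
tool_pos: [0.6574, -0.157, 0.0444]
tool_rot: [0.0, 0.999, 0.042, -0.0]
contact_force: [-2.2, -1.0, 3.2]
gripper_width: -0.0
```

>>> move_arm([
  {"tx": 0, "ty": 0, "tz": 0.0015, "ax": 0, "ay": 0, "az": 0, "jaw": 255},
])

```text
time: 7.65
tool_pos: [0.6576, -0.157, 0.0438]
tool_rot: [0.001, 0.999, 0.043, -0.0]
contact_force: [-3.0, -0.3, 2.8]
gripper_width: -0.002
```

>>> move_arm([
  {"tx": 0, "ty": 0, "tz": 0.0015, "ax": 0, "ay": 0, "az": 0, "jaw": 255},
])

```text
time: 7.75
tool_pos: [0.6578, -0.157, 0.0432]
tool_rot: [0.001, 0.999, 0.043, -0.0]
contact_force: [-3.0, -0.9, 4.0]
gripper_width: -0.001
```

Far-right gives: it has sunk 2.8 mm at about 3 N. I'll press a little further to be sure, then lift.

>>> move_arm([
  {"tx": 0, "ty": 0, "tz": 0.003, "ax": 0, "ay": 0, "az": 0, "jaw": 255},
  {"tx": 0, "ty": 0, "tz": 0.003, "ax": 0, "ay": 0, "az": 0, "jaw": 255},
])

```text
time: 7.95
tool_pos: [0.6582, -0.1571, 0.0409]
tool_rot: [0.001, 0.999, 0.043, -0.0]
contact_force: [-12.3, 2.2, 23.1]
gripper_width: -0.001
```

>>> move_arm([
  {"tx": 0, "ty": 0, "tz": -0.01, "ax": 0, "ay": 0, "az": 0, "jaw": 255},
  {"tx": 0, "ty": 0, "tz": -0.03, "ax": 0, "ay": 0, "az": 0, "jaw": 255},
  {"tx": -0.03, "ty": 0, "tz": 0, "ax": 0, "ay": 0, "az": 0, "jaw": 255},
  {"tx": -0.025, "ty": 0, "tz": 0, "ax": 0, "ay": 0, "az": 0, "jaw": 255},
  {"tx": 0, "ty": 0, "tz": 0, "ax": 0, "ay": 0, "az": 0, "jaw": 255},
])

```text
time: 8.45
tool_pos: [0.6051, -0.1608, 0.0828]
tool_rot: [0.0, 0.999, 0.043, 0.004]
contact_force: [-0.3, 0.3, 0.8]
gripper_width: -0.002
```

```bash
python3 go.py .060 | egrep "^(sfr|turn|[0-9])"; python3 - <<'E'
from h import *
f=manip.grab_frame("scene");cv2.imwrite("pics/s2.png",cv2.resize(f["color"][150:320,180:400,::-1],None,fx=3.5,fy=3.5))
E
```

```text
8.45 [ 0.60510713 -0.16082222  0.08278067] [-0.33967002  0.29999672  0.83645199] -0.0016588239816775555
sfr [ 0.6006 -0.164 ] tool shift to it [-0.005   0.0027  0.0227]
turn to level, deg [ 0.05 -0.44  0.4 ]
```

View pics/s2.png

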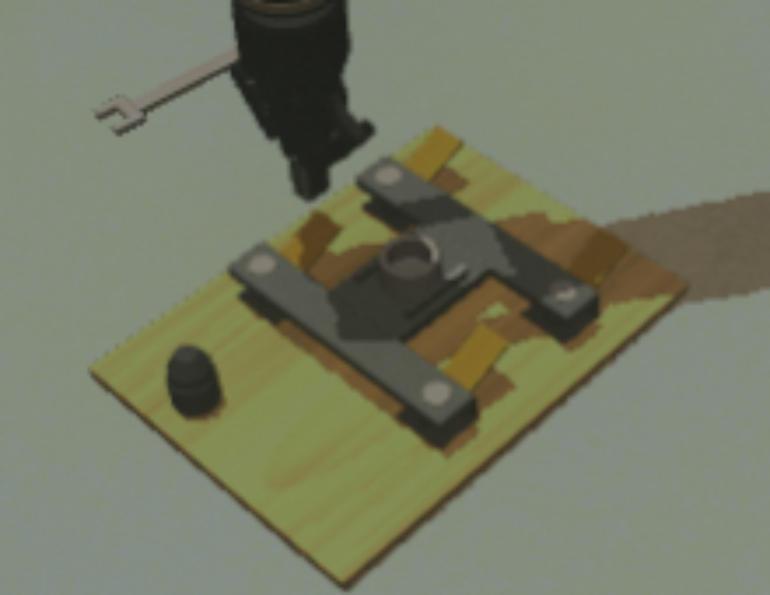

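Far-right sank the full 5 mm (z = 40.9), so it is the loose corner. In the scene crop the discs at (388,175), (562,290), (261,264) and (437,393) have not moved. Before pushing I'll check the position of the far-right tab from the first two pictures.

```bash
python3 - <<'E'
from h import *
ft=manip.grab_frame("top");fs=manip.grab_frame("scene")
def tab(im,a,b,c,d):
    h=cv2.cvtColor(im[c:d,a:b],cv2.COLOR_BGR2HSV); r=im[c:d,a:b].astype(int)
    m=((h[...,0]<22)&(h[...,1]>170)&(r[...,2]>100)).astype(np.uint8)
    n,l,st,ce=cv2.connectedComponentsWithStats(m);k=1+np.argmax(st[1:,4])
    return ce[k]+[a,c],st[k]
t=tab(cv2.imread("pics/top0.png"),380,415,222,262);s=tab(cv2.imread("pics/scene0.png"),258,282,205,235)
print(t,s); print(tri(ft,[t[0]],fs,[s[0]]), "sfr .6006 -.164")
E
```

```text
(array([397.66153846, 239.43589744]), array([ 11,   7,  15,  21, 195], dtype=int32)) (array([269.37209302, 216.34883721]), array([ 5,  7, 12, 10, 43], dtype=int32))
[[ 0.61307045 -0.1557279   0.04688029]] sfr .6006 -.164
```

>>> move_arm([
  {"tx": -0.005, "ty": 0.003, "tz": 0.01, "ax": 0, "ay": -0.4, "az": 0.4, "jaw": 255},
  {"tx": 0, "ty": 0, "tz": 0.01, "ax": 0, "ay": 0, "az": 0, "jaw": 255},
])

```text
time: 8.8
tool_pos: [0.6047, -0.1647, 0.0629]
tool_rot: [0.001, 0.999, 0.04, 0.002]
contact_force: [0.4, -0.1, -0.3]
gripper_width: -0.001
```

The top view puts the tab centre within about 5 mm of what the geometry predicts. The scene mask was only partial, so that triangulation is poor. I'll centre on the pushing point and push down.

>>> move_arm([
  {"tx": -0.005, "ty": 0, "tz": 0.003, "ax": 0, "ay": 0, "az": 0, "jaw": 255},
])

```text
time: 8.9
tool_pos: [0.5994, -0.1648, 0.0577]
tool_rot: [0.001, 0.999, 0.04, 0.001]
contact_force: [0.4, -0.3, -0.5]
gripper_width: 0.001
```

```bash
python3 go.py .034 | egrep "^(sfr|turn|[0-9])"
```

```text
8.9 [ 0.59942934 -0.16477394  0.05774097] [ 0.37164268 -0.29907297 -0.45694852] 0.0007868452142269521
sfr [ 0.6006 -0.164 ] tool shift to it [ 0.0011 -0.0007  0.0237]
turn to level, deg [ 0.08 -0.14  0.07]
```

>>> move_arm([
  {"tx": 0.001, "ty": 0, "tz": 0.004, "ax": 0, "ay": 0, "az": 0, "jaw": 255},
  {"tx": 0.001, "ty": 0, "tz": 0.003, "ax": 0, "ay": 0, "az": 0, "jaw": 255},
])

```text
time: 9.1
tool_pos: [0.5994, -0.1647, 0.0494]
tool_rot: [0.0, 0.999, 0.04, -0.002]
contact_force: [-8.5, 0.4, 11.5]
gripper_width: -0.001
```

>>> move_arm([
  {"tx": 0, "ty": 0, "tz": 0.003, "ax": 0, "ay": 0, "az": 0, "jaw": 255},
  {"tx": 0, "ty": 0, "tz": 0.003, "ax": 0, "ay": 0, "az": 0, "jaw": 255},
])

```text
time: 9.3
tool_pos: [0.598, -0.1649, 0.0447]
tool_rot: [-0.0, 0.999, 0.04, -0.005]
contact_force: [-6.4, 0.8, 8.2]
gripper_width: 0.002
```

>>> move_arm([
  {"tx": 0, "ty": 0, "tz": 0.003, "ax": 0, "ay": 0, "az": 0, "jaw": 255},
  {"tx": 0, "ty": 0, "tz": 0.003, "ax": 0, "ay": 0, "az": 0, "jaw": 255},
])

```text
time: 9.5
tool_pos: [0.5968, -0.165, 0.0404]
tool_rot: [-0.0, 0.999, 0.04, -0.007]
contact_force: [-4.8, 1.1, 7.0]
gripper_width: -0.002
```

```bash
python3 go.py .034 | egrep "^(sfr|turn|[0-9])"
```

```text
9.5 [ 0.59684666 -0.16499293  0.04039608] [-4.77713038  1.05805244  7.01293991] -0.0020228254689894434
sfr [ 0.6006 -0.164 ] tool shift to it [ 0.0039 -0.0007  0.0063]
turn to level, deg [-0.08  0.85  0.13]
```

>>> move_arm([
  {"tx": 0.002, "ty": 0, "tz": 0.003, "ax": 0, "ay": 0.5, "az": 0, "jaw": 255},
  {"tx": 0.002, "ty": 0, "tz": 0.003, "ax": 0, "ay": 0.5, "az": 0, "jaw": 255},
])

```text
time: 9.7
tool_pos: [0.6, -0.1651, 0.036]
tool_rot: [-0.001, 0.999, 0.041, -0.001]
contact_force: [-5.7, 0.4, 8.1]
gripper_width: 0.0
```

>>> move_arm([
  {"tx": 0.001, "ty": 0, "tz": 0.003, "ax": 0, "ay": 0.3, "az": 0, "jaw": 255},
])

```text
time: 9.8
tool_pos: [0.6005, -0.1652, 0.0337]
tool_rot: [-0.001, 0.999, 0.041, 0.001]
contact_force: [-7.2, 0.1, 8.2]
gripper_width: -0.004
```

>>> move_arm([
  {"tx": 0, "ty": 0, "tz": 0.002, "ax": 0, "ay": 0, "az": 0, "jaw": 255},
])

```text
time: 9.9
tool_pos: [0.6005, -0.1653, 0.0335]
tool_rot: [-0.001, 0.999, 0.041, 0.0]
contact_force: [-8.3, 2.4, 15.9]
gripper_width: -0.002
```

```bash
python3 go.py .034 | egrep "^(sfr|turn|[0-9])"
```

```text
9.9 [ 0.60050632 -0.16532456  0.03349009] [-8.28434729  2.36937887 15.91638712] -0.002419135612557426
sfr [ 0.6006 -0.164 ] tool shift to it [ 0.0002 -0.0013 -0.0005]
turn to level, deg [-0.1  -0.01  0.19]
```

The tip has reached the hard stop at z = 33.5 mm. One firmer push to seat the tab, then straight up.

>>> move_arm([
  {"tx": 0, "ty": 0, "tz": 0.004, "ax": 0, "ay": 0, "az": 0, "jaw": 255},
  {"tx": 0, "ty": 0, "tz": 0.004, "ax": 0, "ay": 0, "az": 0, "jaw": 255},
])

```text
time: 10.1
tool_pos: [0.6006, -0.1654, 0.0331]
tool_rot: [-0.002, 0.999, 0.041, -0.003]
contact_force: [-14.1, 5.5, 25.8]
gripper_width: 0.003
```

>>> move_arm([
  {"tx": 0, "ty": 0, "tz": -0.01, "ax": 0, "ay": 0, "az": 0, "jaw": 255},
  {"tx": 0, "ty": 0, "tz": -0.03, "ax": 0, "ay": 0, "az": 0, "jaw": 255},
  {"tx": 0, "ty": 0, "tz": -0.04, "ax": 0, "ay": 0, "az": 0, "jaw": 255},
  {"tx": 0, "ty": 0.0, "tz": -0.04, "ax": 0, "ay": 0, "az": 0, "jaw": 255},
  {"tx": 0, "ty": 0.04, "tz": -0.02, "ax": 0, "ay": 0, "az": 0, "jaw": 255},
  {"tx": 0, "ty": 0.04, "tz": 0, "ax": 0, "ay": 0, "az": 0, "jaw": 255},
  {"tx": 0, "ty": 0.04, "tz": 0, "ax": 0, "ay": 0, "az": 0, "jaw": 255},
  {"tx": 0, "ty": 0.04, "tz": 0, "ax": 0, "ay": 0, "az": 0, "jaw": 255},
  {"tx": 0, "ty": 0.04, "tz": 0, "ax": 0, "ay": 0, "az": 0, "jaw": 255},
  {"tx": 0, "ty": 0, "tz": 0, "ax": 0, "ay": 0, "az": 0, "jaw": 255},
])

```text
time: 11.1
tool_pos: [0.6219, -0.3716, 0.1807]
tool_rot: [0.001, 0.999, 0.044, 0.001]
contact_force: [0.2, -0.5, -0.2]
gripper_width: -0.004
```

```bash
python3 - <<'E'
from h import *
f=manip.grab_frame("scene");g=manip.grab_frame("top")
a=cv2.resize(f["color"][170:320,200:390,::-1],(790,600)[:2]);cv2.imwrite("pics/s3.png",a)
cv2.imwrite("pics/t3.png",cv2.resize(g["color"][150:345,275:435,::-1],None,fx=3,fy=3))
def disc(f,x,y,r=8):
    s=f["color"].astype(float)[y-r:y+r+1,x-r:x+r+1,2]
    m=(s>(s.max()+np.median(s))/2).astype(np.uint8)
    n,l,st,ce=cv2.connectedComponentsWithStats(m);k=1+np.argmax(st[1:,4]);return ce[k]+[x-r,y-r]
print([disc(g,*p) for p in [(318,291),(408,282),(312,228),(400,219)]],manip.state()["contact_force"])
E
```

```text
[array([317.94444444, 290.19444444]), array([405.05555556, 281.15277778]), array([311.54054054, 227.41891892]), array([398.16901408, 218.67605634])] [-0.81871994  0.09630713 -0.25132478]
```

View pics/s3.png

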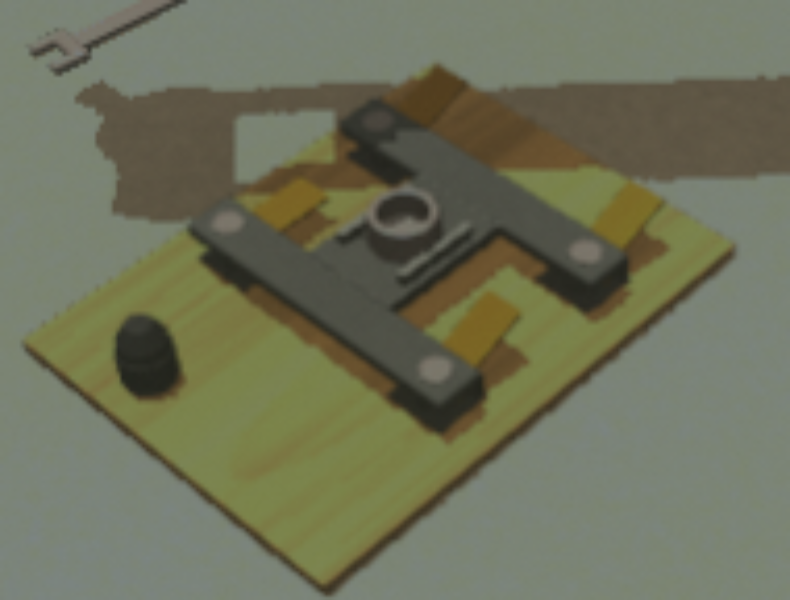

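View pics/t3.png

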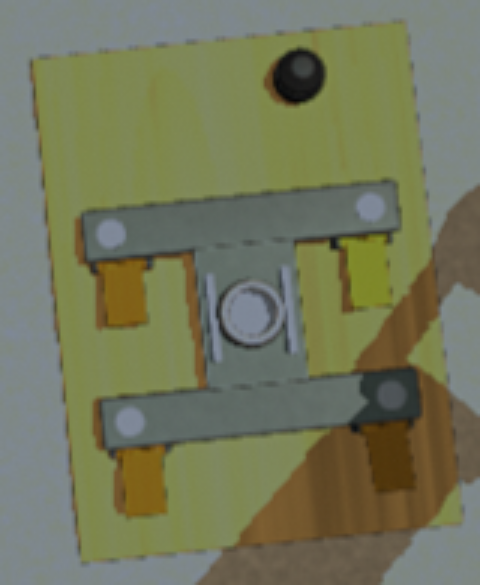

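In both views the far-right tab lies flat, at (292,205) in the scene crop and (367,272) in the top crop. The other three tabs still stand, and the discs are within 0.1 px of their starting pixels. The arm is clear, so I'm handing in.

```bash
python3 -c "
from plant import manip
print(manip.job_done())"
```

```text
the job is handed in; nothing more can be done
None
```

The far-right corner was the loose one. I pushed its shim down until it met its hard stop, and handed the job in after about 11 s of the 51 s allowed.

- **Pressing the corners:** I pressed all four in turn. Near-right held firm at 18 N, near-left at 14 N and far-left at 13 N, none showing any measurable sinking. Far-right yielded at about 3 N and sank the full 5 mm.
- **Pushing the shim:** The tab turned down with 7 to 12 N and met the stop at 33.5 mm, against the 34 mm given. A last push to 26 N moved it only 0.4 mm more.
- **Last checks:** In both camera views the far-right tab lies flat and the other three stand. The four discs are within 0.1 px of where they started in the top view, so the base has not shifted. The chuck has not moved and the arm never went near the jar or spanner. The tool force reads about zero, with the arm about 0.2 m to the right of the base and the fingertips 0.18 m up.
- **Disagreements:** The discs triangulated to 43 mm instead of 46, but contact confirmed 46. My triangulation of the far-right tab was off by about 15 mm because the scene-view mask was incomplete, so I placed the push from the disc positions instead.

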